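Find the worn spring isolator on an instrument rail and fold its tag down

TASK

One of the three spring isolators on this instrument rail has gone soft. With the fingertips, press gently on each isolator's pad in turn, going along the row from the left to the right as the robot sees it, to feel which spring is the softest; then push the tag in front of that isolator down flat, leaving the other two tags standing. Pick nothing up, leave the loose things where they are, and draw the hand clear at the end.

Things in the scene. Friction and masses are not known exactly. Their poses are not given: they have to be found in the camera images.
- rail: dark steel rail plate fixed to the bench, 150 (x) x 300 (y) x 10 mm thick. Origin: centre of its underside, on the bench; x points away from the robot (turned up to 0.4 rad), y to the left along the row. Isolators stand at rail x = +30 mm, y = +90, 0, -90 mm; in front of each, at the same y, a tag hinge lies along y at rail x = -12 mm, 16 mm above the bench.
- pad_left (a point): centre of the top of the unpressed pad of the left-hand isolator (rail y = +90 mm), 58 mm above the bench; fixed to the rail, does not sink with the pad. Isolator: pale round metal flange 48 mm across, coil spring, steel cap 38 mm across with a black rubber pad 33 mm across on top; cap and pad sink straight down up to 14 mm and spring back.
- pad_middle (a point): centre of the top of the unpressed pad of the middle isolator (rail y = 0), 58 mm above the bench; fixed to the rail, does not sink with the pad. All three isolators look alike and any of them may be the soft one.
- pad_right (a point): centre of the top of the unpressed pad of the right-hand isolator (rail y = -90 mm), 58 mm above the bench; fixed to the rail, does not sink with the pad. Every pad starts to sink at about 1 N; the two sound springs then take about 1.3 to 1.6 N per mm, the soft one less than half of that.
- tag_left (a joint): hinge of the tag in front (robot side) of the left isolator, rad; 0 = standing, sloping up towards the robot at 50 deg from level (start 0 to 0.15); grows as it folds down towards the robot, 0.87 = folded flat. It stays where it is left (stiff hinge, 1 to 2 N). It folds when pressed down on its sloping face, which looks up and towards the isolator; a straight push down on the free edge itself only jams.
- tag_left_edge (a point): middle of the free edge of the left tag, moves with it: a white plate 36 mm wide and 3 mm thick that reaches 55 mm from its hinge; about 58 mm above the bench when standing, 16 mm when folded flat.
- tag_middle (a joint): hinge of the tag in front (robot side) of the middle isolator, rad; 0 = standing, sloping up towards the robot at 50 deg from level (start 0 to 0.15); grows as it folds down towards the robot, 0.87 = folded flat. It stays where it is left (stiff hinge, 1 to 2 N). It folds when pressed down on its sloping face, which looks up and towards the isolator; a straight push down on the free edge itself only jams.
- tag_middle_edge (a point): middle of the free edge of the middle tag, moves with it: a white plate 36 mm wide and 3 mm thick that reaches 55 mm from its hinge; about 58 mm above the bench when standing, 16 mm when folded flat.
- tag_right (a joint): hinge of the tag in front (robot side) of the right isolator, rad; 0 = standing, sloping up towards the robot at 50 deg from level (start 0 to 0.15); grows as it folds down towards the robot, 0.87 = folded flat. It stays where it is left (stiff hinge, 1 to 2 N). It folds when pressed down on its sloping face, which looks up and towards the isolator; a straight push down on the free edge itself only jams.
- tag_right_edge (a point): middle of the free edge of the right tag, moves with it: a white plate 36 mm wide and 3 mm thick that reaches 55 mm from its hinge; about 58 mm above the bench when standing, 16 mm when folded flat.
- nut: loose brass thumb nut, 22 mm across and 18 mm high, standing on the rail's far edge between the left and middle isolators; origin at the centre of its underside. Leave alone.
- driver: loose screwdriver with black handle, 190 mm long, lying on the bench beyond the rail; origin under the middle of its length, at bench level. Leave alone.
- meter: loose hand-held multimeter, 150 x 75 x 40 mm, lying on the bench at the right end of the rail; origin at the centre of its underside. Leave alone.
- spool: loose grey solder reel, 54 mm across and 38 mm high, standing on the bench at the left end of the rail; origin at the centre of its underside. Leave alone.

How it is judged:
By the outcome, as a careful person would: the job done as asked, in the order asked, and still so for the second after the job is handed in, with the robot touching nothing.
It also fails if it takes over 51 s, if anything falls off the work surface, if the arm or the gripper's body presses on something with over 40 N, if the wrist force passes 120 N, or if a joint passes its speed limit or range.

ROBOT

A 6-joint arm with a two-finger parallel gripper is mounted at the origin on the work surface. World frame = base frame: x ahead of the robot, y to its left, z up, the work surface at z = 0. Lengths are in m, angles in degrees, forces in N, time in s.
With the tool pointing down it reaches from about 0.35 to 0.875 m from the base axis. Payload 4.2 kg.
Tool frame: the origin (TCP) lies at the very end of the fingers, on their centre line; the grasp point (between the pads) lies 19 mm behind it; z points along the fingers, y is the line along which they close (so a half turn about z gives the same grasp; the last joint's range is limited). The gripper opens to 87 mm and grips with 3 to 60 N. Pads are 19 mm wide; open, the fingers measure 117 mm over their backs; the gripper's body (75 mm by 190 mm) begins 51 mm behind the grasp point.
Start: joints at [-50.386, 22.042, 0.453, 0, -68.411, -14.817], TCP at [0.262, -0.567, 0.223] pointing down, gripper open.
Joint ranges: [-179.83, 179.83], [-69.29, 118.12], [-61.27, 80.66], [-181.25, 117.63], [-171.15, -9.14], [-177.46, 177.46]. Speed limits (degrees/s): [159.86, 159.86, 180, 180, 180, 180].

INTERFACE

Orientations are given as a 3x3 rotation matrix whose columns are the frame's x, y, z axes.
In Python, from station import * gives the robot as it stands.
- The arm moves only by the shell command python3 -m pendant 'ROWS'. ROWS is JSON, a list of rows, each an object of numbers: "x", "y", "z": the shift along the world's x, y, z normalised to -1 to 1, where 1 is 250 mm; "rx", "ry", "rz": the turn, a rotation vector about the world's x, y, z normalised to -1 to 1, where 1 is 180 degrees; "claw": the opening, from 0 (shut) to 1 (fully open). A call has exactly 8 rows; each row is the pose to reach, as a shift and turn from the pose commanded when the call began, turning the shorter way round; what a row does not reach only later rows make up. A row lasts 1/8 s, in which the tool goes at most 62.5 mm and 10.7 degrees, less where a joint would pass 70% of its speed; a pose out of reach is approached as far as the arm can. A call with a number of a shift or a turn outside -1 to 1 is refused whole. A call with a gripper value outside its range is refused whole. The fingers move at their own pace and stop on an object; the grip force is fixed at half the most. Time passes only in rows, so rows that repeat a pose let the fingers close, or fill a call up. It gives the time, the measured TCP pose, the force, the opening and the grip force at its end, in the units of the state.
- sense(): the state, without advancing time (a new reading comes with each control period).
- capture(name): name is "scene" or "top" or "wrist"; returns a dict with "color" (480x640x3 uint8, red, green, blue), "mtx" (3x3 intrinsics, pixels), "world_to_cam" (4x4, takes a point from world to camera coordinates). Camera axes: x right, y up, looking along -z (the intrinsics and any distortion apply to the point x, -y, -z); pixel columns grow to the right and rows downward; lengths in m; the calibration is good to about 2 mm. A picture is of the moment at which its call begins. There is no depth.
- finish_job(): hands the job in; it is judged then, once.
Trained networks look in a picture, given as the dict that the camera call returned (one of the last four; its "shot" number tells which), for a name from the list of things; names that differ only in an ending like _2 or _b are one class to them, and where a whole thing is asked for, a point or a joint stands for the part that bears it (a point fixed in the world has none). Each returns a list of dicts, best first, with "conf" (0 to 1); they miss things now and then, are a little off and sometimes report something else, mostly with a low value. They report only what shows in the picture. A call takes as long as a camera call.
- search_frame(picture, label): "centre" ([column, row] in pixels, amid what is visible of it).
- regions_of(picture, label): "region" (480x640 bool, what is visible of it) and "centre" ([column, row] in pixels, amid what is visible of it).
The state is a dict: "time_s": time; "joints": joint angles; "joint_velocities": joint speeds; "effort": joint torques, N m; "tcp_pos": TCP position; "ee_rot": TCP orientation; "wrist_force": force on the tool from outside, world axes, zero at the start; "moment": the same for the moment, N m; "gripper_width": opening from 0.0 (shut) to 1.0 (fully open); "gripper_force": force on a finger pad.
Only numpy, scipy, OpenCV 4.12 (cv2) and the standard library are available. Lean on these libraries where they do the work, as an engineer would, in place of code of your own. Each camera call takes 0.05 s, during which the arm holds its last target. There are 200 camera calls.

## Working session

There is one attempt and no reset: what is moved stays moved. The work goes in short steps, Python scripts to look and compute and a shell command to move; the robot and the scene stay as the last step left them, time stands still between calls to the robot, and variables do not carry over. Pictures are saved under pics/ and viewed, at most 10 in all, crops included, and the job is handed in when it is done.

```bash
mkdir -p pics; cat > h.py <<'E'
from station import *
import numpy as np, cv2
def proj(p,P):
    c=p["world_to_cam"]@np.append(P,1); q=p["mtx"]@np.array([c[0],-c[1],-c[2]]); return q[:2]/q[2]
def ray(p,uv,z):
    d=np.linalg.inv(p["mtx"])@np.array([uv[0],uv[1],1.]); d=np.array([d[0],-d[1],-d[2]])
    R=p["world_to_cam"][:3,:3]; t=p["world_to_cam"][:3,3]; o=-R.T@t; w=R.T@d
    return o+w*(z-o[2])/w[2]
def save(p,n): cv2.imwrite("pics/"+n+".png",p["color"][:,:,::-1])
E
python3 - <<'E'
from h import *
s=sense();print({k:np.round(v,3).tolist() for k,v in s.items()})
for n in("top","scene"):
    p=capture(n);save(p,n+"0")
    for l,z in(("rail",.01),("tag_left",.037),("pad_left",.058),("nut",.02),("meter",.04),("spool",.038),("driver",.01)):
        try:
            for r in search_frame(p,l)[:4]: print(n,l,np.round(r["centre"],1),round(r["conf"],2),np.round(ray(p,r["centre"],z),3))
        except Exception as e: print(l,e)
E
```

```text
{'time_s': 0.0, 'joints': [-50.386, 22.09, 0.379, -0.03, -68.412, -14.815], 'joint_velocities': [0.058, -0.003, 0.018, 0.108, 0.053, -0.077], 'effort': [0.001, -39.066, 18.741, 4.22, 0.011, -0.0], 'tcp_pos': [0.262, -0.567, 0.221], 'ee_rot': [[-0.908, -0.419, -0.001], [-0.419, 0.908, 0.002], [0.0, 0.002, -1.0]], 'wrist_force': [0.259, -0.411, 0.37], 'moment': [-0.014, -0.009, -0.023], 'gripper_force': 0.0, 'gripper_width': 0.999}
top rail [328.1 298.4] 0.81 [ 0.514 -0.015  0.01 ]
top tag_left [283.1 313.1] 0.61 [0.482 0.082 0.037]
top tag_left [237.8 296.3] 0.6 [0.519 0.178 0.037]
top pad_left [321.9 298.3] 0.87 [ 0.512 -0.001  0.058]
top nut [303.7 270.1] 0.62 [0.575 0.038 0.02 ]
top meter [373.8 302.8] 0.33 [ 0.502 -0.111  0.04 ]
top spool [237.  294.7] 0.7 [0.522 0.18  0.038]
top driver [318.3 233.5] 0.81 [0.658 0.005 0.01 ]
scene rail [364.2 238.9] 0.92 [0.522 0.017 0.01 ]
scene tag_left [400.3 240.9] 0.57 [0.491 0.081 0.037]
scene pad_left [366.2 240.7] 0.7 [0.556 0.065 0.058]
scene pad_left [300.8 261.7] 0.31 [0.676 0.046 0.058]
scene nut [349.3 253.3] 0.49 [0.574 0.042 0.02 ]
scene nut [363.6 237.1] 0.22 [0.527 0.021 0.02 ]
scene meter [284.1 165.9] 0.76 [ 0.544 -0.243  0.04 ]
scene meter [365.9 214.1] 0.36 [ 0.498 -0.012  0.04 ]
scene driver [300.4 260.3] 0.68 [ 0.651 -0.001  0.01 ]
```

```bash
python3 - <<'E'
import cv2
a=cv2.imread("pics/top0.png")[200:380,180:460]
cv2.imwrite("pics/topc.png",cv2.resize(a,(784,504),interpolation=cv2.INTER_CUBIC))
a=cv2.imread("pics/scene0.png")[130:310,240:480]
cv2.imwrite("pics/scenec.png",cv2.resize(a,(800,600),interpolation=cv2.INTER_CUBIC))
E
```

```text
(no output)
```

View pics/topc.png

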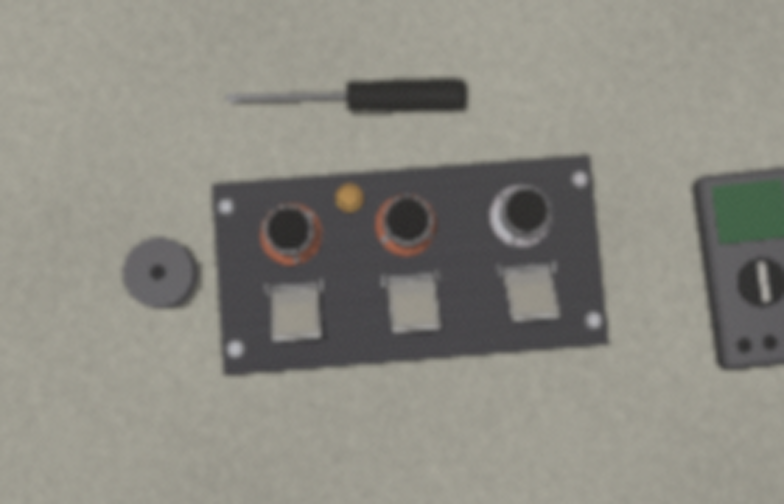

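View pics/scenec.png

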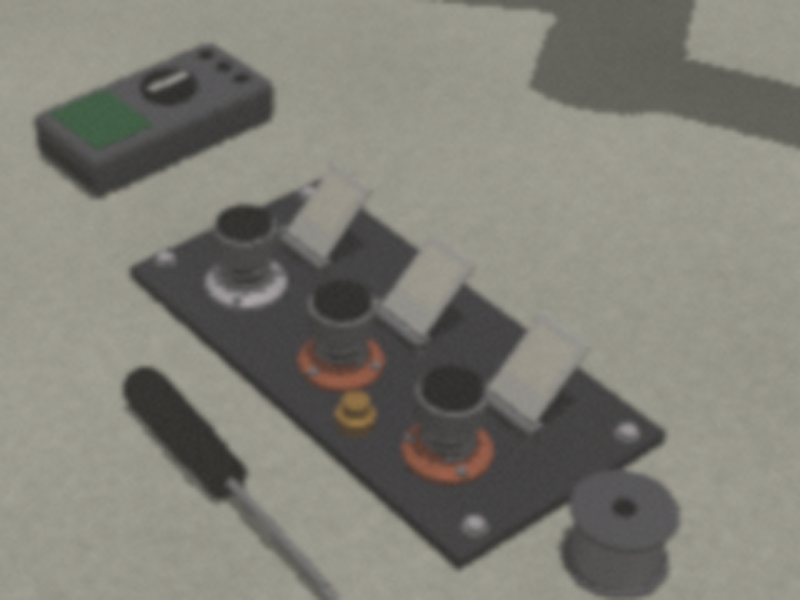

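The top crop shows pads at (289,228), (407,220) and (525,210), and rail corners at (212,184), (590,156), (608,343) and (225,375). Dividing by 2.8 and adding the crop offset gives full-frame pixels. The nut sits between the left and middle isolators, and all three tags are standing.

```bash
python3 - <<'E'
from h import *
p=capture("top");s=capture("scene")
f=lambda u,v:np.array([180+u/2.8,200+v/2.8])
g=lambda u,v:np.array([240+u/800*240,130+v/600*180])
C=[ray(p,f(*c),.01) for c in((212,184),(590,156),(608,343),(225,375))]
S=[ray(s,g(*c),.01) for c in((460,565),(132,270),(322,180),(664,435))]
for n,K in(("top",C),("scene",S)):
    m=np.mean(K,0); d=(K[0]+K[3]-K[1]-K[2])/2; a=np.arctan2(-d[0],d[1]); print(n,m,np.hypot(*d[:2]),np.degrees(a))
    R=np.array([[np.cos(a),-np.sin(a)],[np.sin(a),np.cos(a)]])
    for y in(.09,0,-.09): print(" pad",m[:2]+R@[.03,y]," hinge",m[:2]+R@[-.012,y])
for c in((289,228),(407,220),(525,210)): print("top pad",ray(p,f(*c),.058))
for c in((453,388),(342,300),(245,222)): print("scene pad",ray(s,g(*c),.058))
E
```

```text
top [ 0.5234658  -0.01118648  0.01      ] 0.2978676109093269 4.050541485919413
 pad [0.54703358 0.0807078 ]  hinge [0.50513849 0.07774107]
 pad [ 0.55339086 -0.00906739]  hinge [ 0.51149577 -0.01203412]
 pad [ 0.55974814 -0.09884258]  hinge [ 0.51785305 -0.10180931]
scene [ 0.52898654 -0.00397748  0.01      ] 0.2974898750460374 3.6967838235107324
 pad [0.55312125 0.08776954]  hinge [0.51120865 0.08506154]
 pad [ 0.55892412 -0.00204319]  hinge [ 0.51701151 -0.00475119]
 pad [ 0.56472699 -0.09185592]  hinge [ 0.52281438 -0.09456392]
top pad [0.54763774 0.08049206 0.058     ]
top pad [ 0.5530224  -0.00820984  0.058     ]
top pad [ 0.55994409 -0.09733667  0.058     ]
scene pad [0.55078832 0.08558962 0.058     ]
scene pad [ 0.55736905 -0.00421944  0.058     ]
scene pad [ 0.56328737 -0.09357178  0.058     ]
```

```bash
python3 -m pendant '[{"x":0.2,"y":0.2,"z":0,"rz":-0.03,"claw":0},{"x":0.3,"y":0.4,"z":0,"rz":-0.06,"claw":0},{"x":0.4,"y":0.6,"z":0,"rz":-0.09,"claw":0},{"x":0.5,"y":0.8,"z":0,"rz":-0.1155,"claw":0},{"x":0.6,"y":1,"z":0,"rz":-0.1155,"claw":0},{"x":0.7,"y":1,"z":0,"rz":-0.1155,"claw":0},{"x":0.8,"y":1,"z":0,"rz":-0.1155,"claw":0},{"x":0.8,"y":1,"z":0,"rz":-0.1155,"claw":0}]'
python3 -m pendant '[{"x":0,"y":0.2,"z":0,"claw":0},{"x":0.05,"y":0.4,"z":0,"claw":0},{"x":0.1,"y":0.6,"z":0,"claw":0},{"x":0.15,"y":0.8,"z":0,"claw":0},{"x":0.2,"y":1,"z":0,"claw":0},{"x":0.2,"y":1,"z":0,"claw":0},{"x":0.2,"y":1,"z":0,"claw":0},{"x":0.2,"y":1,"z":0,"claw":0}]'
python3 - <<'E'
from h import *
s=sense();print(s["time_s"],s["tcp_pos"],np.round(s["ee_rot"],3).tolist(),s["wrist_force"],s["gripper_width"])
p=capture("wrist");save(p,"w0")
R=p["world_to_cam"][:3,:3];print(-R.T@p["world_to_cam"][:3,3])
for l,z in(("pad_left",.058),("tag_left",.037),("nut",.02)):
    for r in search_frame(p,l)[:4]: print(l,np.round(r["centre"],1),round(r["conf"],2),np.round(ray(p,r["centre"],z),4))
E
```

```text
0.9 [ 0.26214878 -0.56735398  0.22259401] [[-0.908, -0.419, 0.0], [-0.419, 0.908, -0.0], [-0.0, -0.0, -1.0]] [ 0.65594717 -0.35603079  0.00383737] 0.9978007466246881
[ 0.18635978 -0.60339677  0.38464487]$[0]: bad value
$[0]: bad value
```

View pics/w0.png

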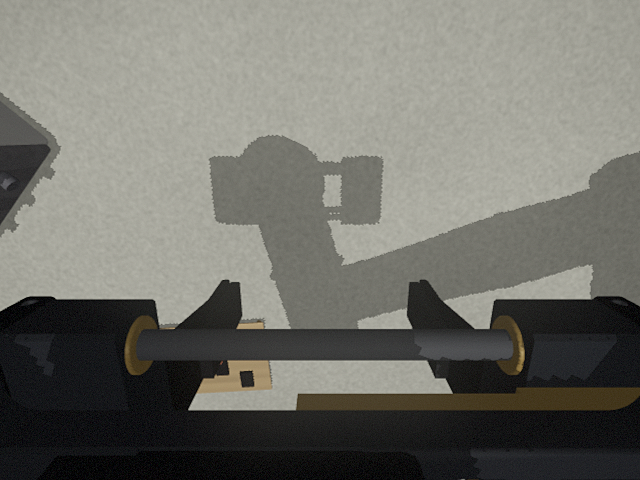

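The moves were refused, probably because rows need every key, so the arm hasn't moved. The wrist view shows only bare bench and the gripper. I'll resend with all seven keys.

```bash
python3 -m pendant '[{"x":0.2,"y":0.2,"z":0,"rx":0,"ry":0,"rz":-0.03,"claw":0},{"x":0.3,"y":0.4,"z":0,"rx":0,"ry":0,"rz":-0.06,"claw":0},{"x":0.4,"y":0.6,"z":0,"rx":0,"ry":0,"rz":-0.09,"claw":0},{"x":0.5,"y":0.8,"z":0,"rx":0,"ry":0,"rz":-0.1155,"claw":0},{"x":0.6,"y":1,"z":0,"rx":0,"ry":0,"rz":-0.1155,"claw":0},{"x":0.7,"y":1,"z":0,"rx":0,"ry":0,"rz":-0.1155,"claw":0},{"x":0.8,"y":1,"z":0,"rx":0,"ry":0,"rz":-0.1155,"claw":0},{"x":0.8,"y":1,"z":0,"rx":0,"ry":0,"rz":-0.1155,"claw":0}]'
```

```text
time_s: 2.1
tcp_pos: [0.4634, -0.317, 0.2222]
ee_rot: [[-0.997, -0.071, -0.0], [-0.071, 0.997, 0.0], [0.0, 0.0, -1.0]]
wrist_force: [-0.4, -0.6, 0.1]
gripper_width: 0.172
gripper_force: 0.0
```

```bash

python3 -m pendant '[{"x":0,"y":0.2,"z":0,"rx":0,"ry":0,"rz":0,"claw":0},{"x":0.05,"y":0.4,"z":0,"rx":0,"ry":0,"rz":0,"claw":0},{"x":0.05,"y":0.6,"z":0,"rx":0,"ry":0,"rz":0,"claw":0},{"x":0.05,"y":0.8,"z":0,"rx":0,"ry":0,"rz":0,"claw":0},{"x":0.05,"y":1,"z":0,"rx":0,"ry":0,"rz":0,"claw":0},{"x":0.05,"y":1.0,"z":0,"rx":0,"ry":0,"rz":0,"claw":0},{"x":0.05,"y":1,"z":0,"rx":0,"ry":0,"rz":0,"claw":0},{"x":0.05,"y":1,"z":0,"rx":0,"ry":0,"rz":0,"claw":0}]'
python3 - <<'E'
from h import *
p=capture("wrist");save(p,"w1")
R=p["world_to_cam"][:3,:3];print(-R.T@p["world_to_cam"][:3,3])
for l,z in(("pad_left",.058),("tag_left",.037),("nut",.02)):
    for r in search_frame(p,l)[:4]: print(l,np.round(r["centre"],1),round(r["conf"],2),np.round(ray(p,r["centre"],z),4))
E
```

```text
time_s: 3.1
tcp_pos: [0.4743, -0.0684, 0.2225]
ee_rot: [[-0.998, -0.068, -0.0], [-0.068, 0.998, -0.0], [0.0, -0.0, -1.0]]
wrist_force: [-1.3, -0.1, -0.1]
gripper_width: 0.01
gripper_force: 0.0
[ 0.39125224 -0.07574439  0.38460802]
pad_left [377.8 234.7] 0.93 [ 0.4815 -0.0167  0.058 ]
tag_left [464.3 236. ] 0.94 [0.4824 0.0783 0.037 ]
nut [138.1 231.9] 0.63 [ 0.5069 -0.274   0.02  ]
```

View pics/w1.png

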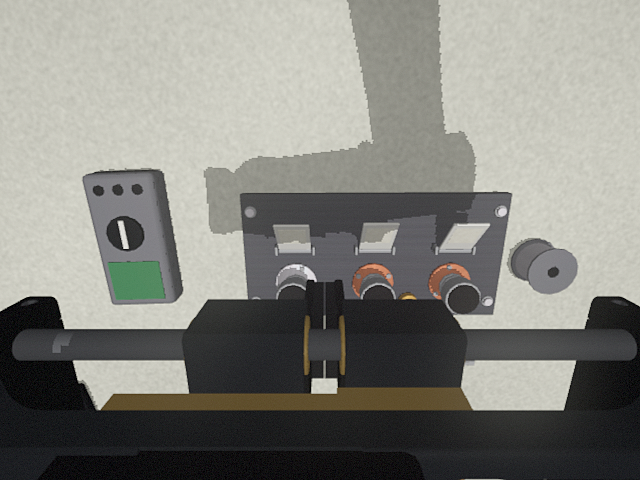

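The wrist view has the robot side at the top. The left pad is at about (462,298), the rail's near corners are at (241,194) and (511,193), and the tag hinges are at about row 250.

```bash
python3 - <<'E'
from h import *
p=capture("wrist")
for n,uv,z in(("padL",(462,298),.058),("cornR",(241,194),.01),("cornL",(511,193),.01),("hinL",(461,250),.016),("hinM",(377,252),.016),("hinR",(294.5,253),.016),("edgeL",(468,223),.058),("edgeM",(381,223),.058),("edgeR",(291.5,225),.058)):
    print(n,np.round(ray(p,uv,z),4))
E
```

```text
padL [0.5442 0.0796 0.058 ]
cornR [ 0.459  -0.1626  0.01  ]
cornL [0.4376 0.1322 0.01  ]
hinL [0.5046 0.0872 0.016 ]
hinM [ 0.5136 -0.0074  0.016 ]
hinR [ 0.5212 -0.1007  0.016 ]
edgeL [0.4637 0.0703 0.058 ]
edgeM [ 0.4695 -0.0146  0.058 ]
edgeR [ 0.4776 -0.102   0.058 ]
```

```bash

python3 -m pendant '[{"x":0.1,"y":0.2,"z":0,"rx":0,"ry":0,"rz":0,"claw":0},{"x":0.2,"y":0.4,"z":-0.1,"rx":0,"ry":0,"rz":0,"claw":0},{"x":0.294,"y":0.598,"z":-0.2,"rx":0,"ry":0,"rz":0,"claw":0},{"x":0.294,"y":0.598,"z":-0.4,"rx":0,"ry":0,"rz":0,"claw":0},{"x":0.294,"y":0.598,"z":-0.55,"rx":0,"ry":0,"rz":0,"claw":0},{"x":0.294,"y":0.598,"z":-0.6,"rx":0,"ry":0,"rz":0,"claw":0},{"x":0.294,"y":0.598,"z":-0.6,"rx":0,"ry":0,"rz":0,"claw":0},{"x":0.294,"y":0.598,"z":-0.6,"rx":0,"ry":0,"rz":0,"claw":0}]'
python3 - <<'E'
from h import *
p=capture("wrist");save(p,"w2");q=capture("scene")
for u in [(.548,.0824,.058),(.5544,-.0074,.058)]: print(proj(p,u),proj(q,u))
print(proj(q,sense()["tcp_pos"]))
a=q["color"][150:290,290:470,::-1];cv2.imwrite("pics/s2.png",cv2.resize(a,(771,600),interpolation=cv2.INTER_CUBIC))
E
```

```text
time_s: 4.35
tcp_pos: [0.5495, 0.0824, 0.0743]
ee_rot: [[-0.998, -0.07, 0.003], [-0.07, 0.998, 0.001], [-0.003, 0.001, -1.0]]
wrist_force: [0.3, -0.4, -0.1]
gripper_width: 0.007
gripper_force: 0.0
[327.48191527 286.35630604] [376.0492126  244.73765274]
[168.78679301 286.4669157 ] [342.94020343 218.49629599]
[376.04862137 237.87979715]
```

View pics/s2.png

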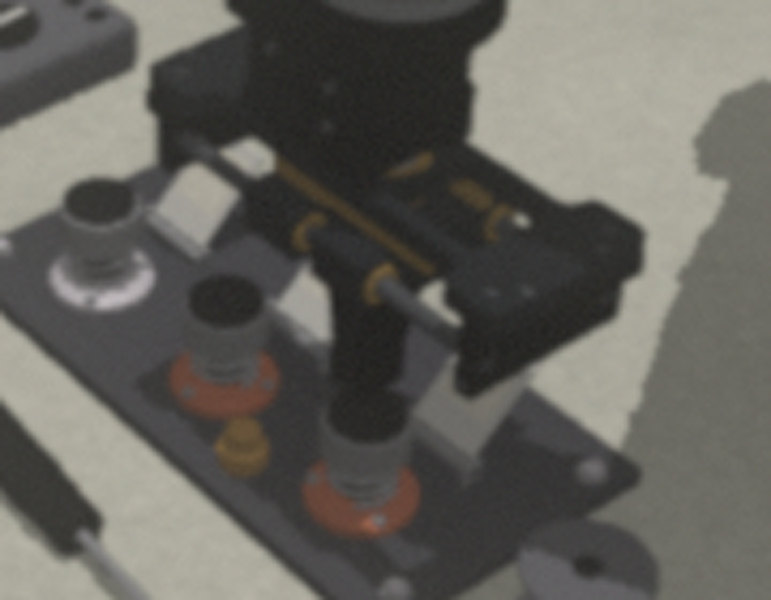

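View pics/w2.png

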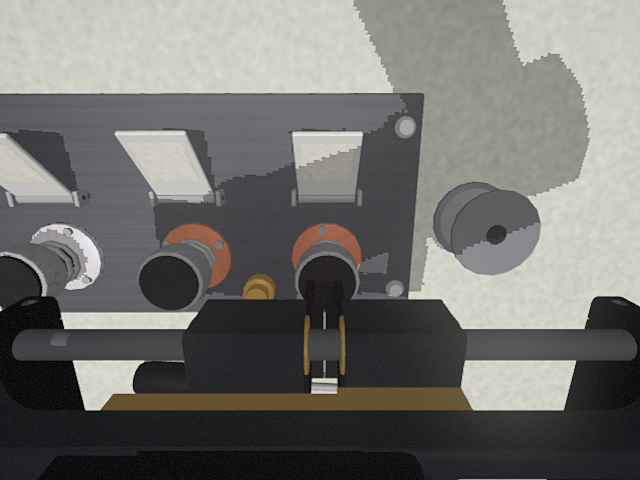

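In the wrist view the left pad is centred under the fingers, within about 3 mm. The scene view agrees. Now pressing.

```bash

python3 -m pendant '[{"x":-0.004,"y":0,"z":-0.04,"rx":0,"ry":0,"rz":0,"claw":0},{"x":-0.004,"y":0,"z":-0.055,"rx":0,"ry":0,"rz":0,"claw":0},{"x":-0.004,"y":0,"z":-0.065,"rx":0,"ry":0,"rz":0,"claw":0},{"x":-0.004,"y":0,"z":-0.072,"rx":0,"ry":0,"rz":0,"claw":0},{"x":-0.004,"y":0,"z":-0.072,"rx":0,"ry":0,"rz":0,"claw":0},{"x":-0.004,"y":0,"z":-0.072,"rx":0,"ry":0,"rz":0,"claw":0},{"x":-0.004,"y":0,"z":-0.072,"rx":0,"ry":0,"rz":0,"claw":0},{"x":-0.004,"y":0,"z":-0.072,"rx":0,"ry":0,"rz":0,"claw":0}]'
python3 -m pendant '[{"x":0,"y":0,"z":-0.01,"rx":0,"ry":0,"rz":0,"claw":0},{"x":0,"y":0,"z":-0.016,"rx":0,"ry":0,"rz":0,"claw":0},{"x":0,"y":0,"z":-0.016,"rx":0,"ry":0,"rz":0,"claw":0},{"x":0,"y":0,"z":-0.016,"rx":0,"ry":0,"rz":0,"claw":0},{"x":0,"y":0,"z":-0.016,"rx":0,"ry":0,"rz":0,"claw":0},{"x":0,"y":0,"z":-0.016,"rx":0,"ry":0,"rz":0,"claw":0},{"x":0,"y":0,"z":-0.016,"rx":0,"ry":0,"rz":0,"claw":0},{"x":0,"y":0,"z":-0.016,"rx":0,"ry":0,"rz":0,"claw":0}]'
```

```text
time_s: 5.45
tcp_pos: [0.5466, 0.082, 0.055]
ee_rot: [[-0.998, -0.07, -0.001], [-0.07, 0.998, -0.0], [0.001, -0.0, -1.0]]
wrist_force: [-2.5, 0.7, 6.7]
gripper_width: 0.005
gripper_force: 2.8
time_s: 6.45
tcp_pos: [0.5467, 0.082, 0.0518]
ee_rot: [[-0.998, -0.07, -0.001], [-0.07, 0.998, -0.001], [0.001, -0.001, -1.0]]
wrist_force: [-4.1, 1.0, 9.2]
gripper_width: 0.007
gripper_force: 5.0
```

```bash

python3 -m pendant '[{"x":0,"y":0,"z":0.1,"rx":0,"ry":0,"rz":0,"claw":0},{"x":0,"y":0,"z":0.12,"rx":0,"ry":0,"rz":0,"claw":0},{"x":0.013,"y":-0.18,"z":0.12,"rx":0,"ry":0,"rz":0,"claw":0},{"x":0.026,"y":-0.359,"z":0.12,"rx":0,"ry":0,"rz":0,"claw":0},{"x":0.026,"y":-0.359,"z":0.12,"rx":0,"ry":0,"rz":0,"claw":0},{"x":0.026,"y":-0.359,"z":0.1,"rx":0,"ry":0,"rz":0,"claw":0},{"x":0.026,"y":-0.359,"z":0.1,"rx":0,"ry":0,"rz":0,"claw":0},{"x":0.026,"y":-0.359,"z":0.1,"rx":0,"ry":0,"rz":0,"claw":0}]'
python3 -m pendant '[{"x":0,"y":0,"z":-0.045,"rx":0,"ry":0,"rz":0,"claw":0},{"x":0,"y":0,"z":-0.065,"rx":0,"ry":0,"rz":0,"claw":0},{"x":0,"y":0,"z":-0.075,"rx":0,"ry":0,"rz":0,"claw":0},{"x":0,"y":0,"z":-0.084,"rx":0,"ry":0,"rz":0,"claw":0},{"x":0,"y":0,"z":-0.084,"rx":0,"ry":0,"rz":0,"claw":0},{"x":0,"y":0,"z":-0.084,"rx":0,"ry":0,"rz":0,"claw":0},{"x":0,"y":0,"z":-0.084,"rx":0,"ry":0,"rz":0,"claw":0},{"x":0,"y":0,"z":-0.084,"rx":0,"ry":0,"rz":0,"claw":0}]'
python3 -m pendant '[{"x":0,"y":0,"z":-0.01,"rx":0,"ry":0,"rz":0,"claw":0},{"x":0,"y":0,"z":-0.016,"rx":0,"ry":0,"rz":0,"claw":0},{"x":0,"y":0,"z":-0.016,"rx":0,"ry":0,"rz":0,"claw":0},{"x":0,"y":0,"z":-0.016,"rx":0,"ry":0,"rz":0,"claw":0},{"x":0,"y":0,"z":-0.016,"rx":0,"ry":0,"rz":0,"claw":0},{"x":0,"y":0,"z":-0.016,"rx":0,"ry":0,"rz":0,"claw":0},{"x":0,"y":0,"z":-0.016,"rx":0,"ry":0,"rz":0,"claw":0},{"x":0,"y":0,"z":-0.016,"rx":0,"ry":0,"rz":0,"claw":0}]'
```

```text
time_s: 7.45
tcp_pos: [0.5536, -0.0068, 0.0753]
ee_rot: [[-0.997, -0.071, -0.0], [-0.071, 0.997, -0.0], [0.0, -0.0, -1.0]]
wrist_force: [-0.4, 0.1, 0.0]
gripper_width: 0.009
gripper_force: 0.0
time_s: 8.45
tcp_pos: [0.5531, -0.0074, 0.0552]
ee_rot: [[-0.998, -0.07, -0.001], [-0.07, 0.998, 0.0], [0.001, 0.0, -1.0]]
wrist_force: [-3.2, 1.0, 5.7]
gripper_width: 0.002
gripper_force: 3.0
time_s: 9.45
tcp_pos: [0.5531, -0.0075, 0.052]
ee_rot: [[-0.998, -0.07, -0.001], [-0.07, 0.998, -0.0], [0.001, -0.0, -1.0]]
wrist_force: [-5.8, 2.4, 11.1]
gripper_width: 0.005
gripper_force: 5.5
```

```bash

python3 -m pendant '[{"x":0,"y":0,"z":0.1,"rx":0,"ry":0,"rz":0,"claw":0},{"x":0,"y":0,"z":0.12,"rx":0,"ry":0,"rz":0,"claw":0},{"x":0.013,"y":-0.18,"z":0.12,"rx":0,"ry":0,"rz":0,"claw":0},{"x":0.026,"y":-0.359,"z":0.12,"rx":0,"ry":0,"rz":0,"claw":0},{"x":0.026,"y":-0.359,"z":0.12,"rx":0,"ry":0,"rz":0,"claw":0},{"x":0.026,"y":-0.359,"z":0.1,"rx":0,"ry":0,"rz":0,"claw":0},{"x":0.026,"y":-0.359,"z":0.1,"rx":0,"ry":0,"rz":0,"claw":0},{"x":0.026,"y":-0.359,"z":0.1,"rx":0,"ry":0,"rz":0,"claw":0}]'
python3 -m pendant '[{"x":0,"y":0,"z":-0.045,"rx":0,"ry":0,"rz":0,"claw":0},{"x":0,"y":0,"z":-0.065,"rx":0,"ry":0,"rz":0,"claw":0},{"x":0,"y":0,"z":-0.075,"rx":0,"ry":0,"rz":0,"claw":0},{"x":0,"y":0,"z":-0.084,"rx":0,"ry":0,"rz":0,"claw":0},{"x":0,"y":0,"z":-0.084,"rx":0,"ry":0,"rz":0,"claw":0},{"x":0,"y":0,"z":-0.084,"rx":0,"ry":0,"rz":0,"claw":0},{"x":0,"y":0,"z":-0.084,"rx":0,"ry":0,"rz":0,"claw":0},{"x":0,"y":0,"z":-0.084,"rx":0,"ry":0,"rz":0,"claw":0}]'
python3 -m pendant '[{"x":0,"y":0,"z":-0.01,"rx":0,"ry":0,"rz":0,"claw":0},{"x":0,"y":0,"z":-0.016,"rx":0,"ry":0,"rz":0,"claw":0},{"x":0,"y":0,"z":-0.016,"rx":0,"ry":0,"rz":0,"claw":0},{"x":0,"y":0,"z":-0.016,"rx":0,"ry":0,"rz":0,"claw":0},{"x":0,"y":0,"z":-0.016,"rx":0,"ry":0,"rz":0,"claw":0},{"x":0,"y":0,"z":-0.016,"rx":0,"ry":0,"rz":0,"claw":0},{"x":0,"y":0,"z":-0.016,"rx":0,"ry":0,"rz":0,"claw":0},{"x":0,"y":0,"z":-0.016,"rx":0,"ry":0,"rz":0,"claw":0}]'
```

```text
time_s: 10.45
tcp_pos: [0.5601, -0.0965, 0.0754]
ee_rot: [[-0.997, -0.071, -0.0], [-0.071, 0.997, -0.0], [0.0, -0.0, -1.0]]
wrist_force: [0.5, 0.7, -0.1]
gripper_width: 0.009
gripper_force: 0.0
time_s: 11.45
tcp_pos: [0.56, -0.0974, 0.0546]
ee_rot: [[-0.998, -0.07, -0.0], [-0.07, 0.998, -0.0], [0.0, -0.0, -1.0]]
wrist_force: [-2.5, 1.4, 3.3]
gripper_width: 0.004
gripper_force: 1.6
time_s: 12.45
tcp_pos: [0.5602, -0.0974, 0.0508]
ee_rot: [[-0.998, -0.07, 0.0], [-0.07, 0.998, -0.0], [-0.0, -0.0, -1.0]]
wrist_force: [-1.9, 1.4, 5.5]
gripper_width: 0.004
gripper_force: 2.6
```

Pressed 6 to 7 mm, the left pad gave 9.2 N, the middle 11.1 N and the right 5.5 N, so the right spring is the soft one. Next I'll lift and go above the right tag's face.

```bash

python3 -m pendant '[{"x":0,"y":0,"z":0.1,"rx":0,"ry":0,"rz":0,"claw":0},{"x":0,"y":0,"z":0.14,"rx":0,"ry":0,"rz":0,"claw":0},{"x":-0.1,"y":-0.01,"z":0.14,"rx":0,"ry":0,"rz":0,"claw":0},{"x":-0.2,"y":-0.017,"z":0.14,"rx":0,"ry":0,"rz":0,"claw":0},{"x":-0.235,"y":-0.017,"z":0.14,"rx":0,"ry":0,"rz":0,"claw":0},{"x":-0.235,"y":-0.017,"z":0.14,"rx":0,"ry":0,"rz":0,"claw":0},{"x":-0.235,"y":-0.017,"z":0.14,"rx":0,"ry":0,"rz":0,"claw":0},{"x":-0.235,"y":-0.017,"z":0.14,"rx":0,"ry":0,"rz":0,"claw":0}]'
python3 - <<'E'
from h import *
p=capture("wrist");save(p,"w3")
print(proj(p,(.519,-.1,.016)),proj(p,(.484,-.1024,.058)))
E
```

```text
time_s: 13.45
tcp_pos: [0.5022, -0.1015, 0.0854]
ee_rot: [[-0.998, -0.07, 0.0], [-0.07, 0.998, -0.0], [-0.0, -0.0, -1.0]]
wrist_force: [0.6, 0.1, -0.9]
gripper_width: 0.003
gripper_force: 0.0
[327.10887615 278.80377683] [327.89844    252.12685587]
```

View pics/w3.png

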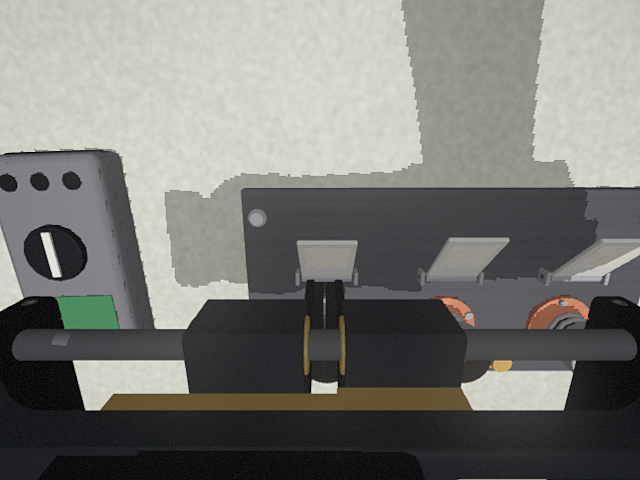

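The right tag's edge is at row 240 and its hinge at about row 278, both near the predictions. The fingers are over its face. Pressing down.

```bash

python3 -m pendant '[{"x":0,"y":0,"z":-0.08,"rx":0,"ry":0,"rz":0,"claw":0},{"x":0,"y":0,"z":-0.12,"rx":0,"ry":0,"rz":0,"claw":0},{"x":0,"y":0,"z":-0.14,"rx":0,"ry":0,"rz":0,"claw":0},{"x":0,"y":0,"z":-0.16,"rx":0,"ry":0,"rz":0,"claw":0},{"x":0,"y":0,"z":-0.18,"rx":0,"ry":0,"rz":0,"claw":0},{"x":0,"y":0,"z":-0.2,"rx":0,"ry":0,"rz":0,"claw":0},{"x":0,"y":0,"z":-0.22,"rx":0,"ry":0,"rz":0,"claw":0},{"x":0,"y":0,"z":-0.22,"rx":0,"ry":0,"rz":0,"claw":0}]'
python3 -m pendant '[{"x":0,"y":0,"z":-0.01,"rx":0,"ry":0,"rz":0,"claw":0},{"x":0,"y":0,"z":-0.02,"rx":0,"ry":0,"rz":0,"claw":0},{"x":0,"y":0,"z":-0.03,"rx":0,"ry":0,"rz":0,"claw":0},{"x":0,"y":0,"z":-0.04,"rx":0,"ry":0,"rz":0,"claw":0},{"x":0,"y":0,"z":-0.046,"rx":0,"ry":0,"rz":0,"claw":0},{"x":0,"y":0,"z":-0.046,"rx":0,"ry":0,"rz":0,"claw":0},{"x":0,"y":0,"z":-0.046,"rx":0,"ry":0,"rz":0,"claw":0},{"x":0,"y":0,"z":-0.046,"rx":0,"ry":0,"rz":0,"claw":0}]'
```

```text
time_s: 14.5
tcp_pos: [0.5012, -0.1016, 0.0301]
ee_rot: [[-0.998, -0.07, -0.001], [-0.07, 0.998, -0.0], [0.001, 0.0, -1.0]]
wrist_force: [-0.1, 0.7, 0.6]
gripper_width: 0.005
gripper_force: 0.0
time_s: 15.5
tcp_pos: [0.5017, -0.1015, 0.0191]
ee_rot: [[-0.998, -0.07, 0.001], [-0.07, 0.998, 0.0], [-0.001, 0.0, -1.0]]
wrist_force: [0.3, -0.5, 0.5]
gripper_width: 0.005
gripper_force: 0.0
```

```bash

python3 -m pendant '[{"x":0,"y":0,"z":-0.004,"rx":0,"ry":0,"rz":0,"claw":0},{"x":0,"y":0,"z":-0.008,"rx":0,"ry":0,"rz":0,"claw":0},{"x":0,"y":0,"z":-0.012,"rx":0,"ry":0,"rz":0,"claw":0},{"x":0,"y":0,"z":-0.012,"rx":0,"ry":0,"rz":0,"claw":0},{"x":0,"y":0,"z":-0.012,"rx":0,"ry":0,"rz":0,"claw":0},{"x":0,"y":0,"z":-0.012,"rx":0,"ry":0,"rz":0,"claw":0},{"x":0,"y":0,"z":-0.012,"rx":0,"ry":0,"rz":0,"claw":0},{"x":0,"y":0,"z":-0.012,"rx":0,"ry":0,"rz":0,"claw":0}]'
python3 - <<'E'
from h import *
p=capture("wrist");save(p,"w4")
E
```

```text
time_s: 16.5
tcp_pos: [0.5017, -0.1016, 0.0177]
ee_rot: [[-0.997, -0.071, 0.001], [-0.071, 0.998, -0.0], [-0.001, -0.0, -1.0]]
wrist_force: [-4.2, 2.5, 12.8]
gripper_width: 0.005
gripper_force: 6.3
```

View pics/w4.png

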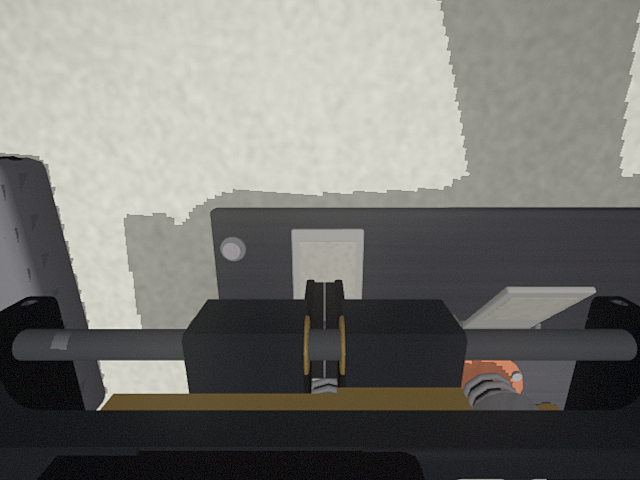

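The right tag is down flat: its edge is at row 230, and the fingers met firm resistance at 12.8 N with z = 17.7 mm. Drawing clear.

```bash

python3 -m pendant '[{"x":0,"y":0,"z":0.1,"rx":0,"ry":0,"rz":0,"claw":0},{"x":0,"y":0,"z":0.3,"rx":0,"ry":0,"rz":0,"claw":0},{"x":0,"y":0,"z":0.5,"rx":0,"ry":0,"rz":0,"claw":0},{"x":0,"y":-0.1,"z":0.7,"rx":0,"ry":0,"rz":0,"claw":0},{"x":0,"y":-0.3,"z":0.8,"rx":0,"ry":0,"rz":0,"claw":0},{"x":0,"y":-0.5,"z":0.8,"rx":0,"ry":0,"rz":0,"claw":0},{"x":0,"y":-0.7,"z":0.8,"rx":0,"ry":0,"rz":0,"claw":0},{"x":0,"y":-0.8,"z":0.8,"rx":0,"ry":0,"rz":0,"claw":0}]'
python3 - <<'E'
from h import *
q=capture("scene")
a=q["color"][130:310,240:480,::-1];cv2.imwrite("pics/s5.png",cv2.resize(a,(800,600),interpolation=cv2.INTER_CUBIC))
E
```

```text
time_s: 17.55
tcp_pos: [0.5009, -0.3037, 0.2156]
ee_rot: [[-0.998, -0.068, -0.0], [-0.068, 0.998, 0.0], [0.0, 0.0, -1.0]]
wrist_force: [0.4, 0.4, 0.7]
gripper_width: 0.002
gripper_force: 0.0
```

View pics/s5.png

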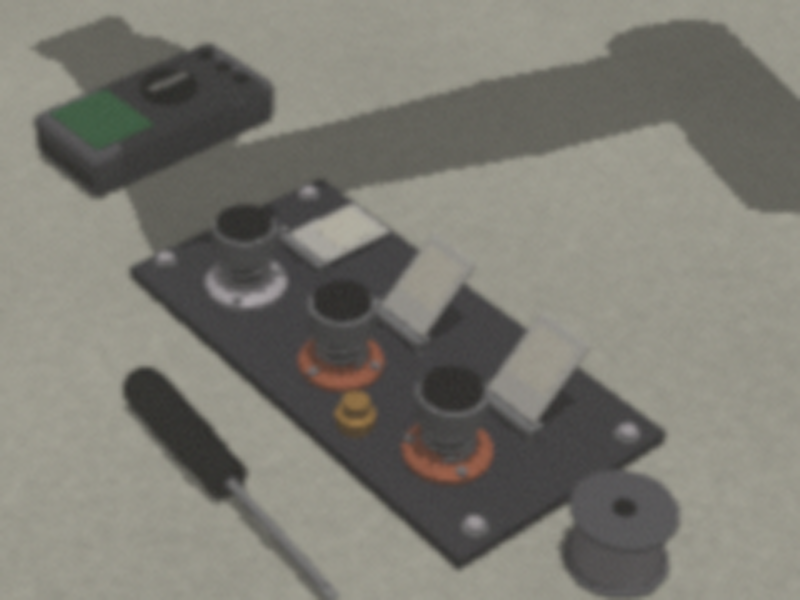

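The right tag lies flat (crop 335,235), the other two are standing as before, the loose things haven't moved and the hand is clear.

```bash
python3 -c "
from station import *
print(finish_job())"
```

```text
the job is handed in; nothing more can be done
None
```

The right-hand isolator was the soft one (5.5 N pressed about 7 mm, against 9.2 N left and 11.1 N middle at about 6 mm); its tag is down flat, the other two tags are standing, the loose things are unmoved, the hand is clear and the job is handed in.

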